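Idle the shaker and lift off the vial carrier

TASK

Bring the shaker's speed lever back to idle, standing upright at the long tick, and leave it there. Only then lift the carrier with its four vials off the shaker's mat by its handle, and finish holding it about 10 cm above the mat, steady and level, all four vials still in their cells; do not put it down. Leave the spare vial, the dish, the bottle and whatever else stands around as they are.

Things in the scene. Friction and masses are not known exactly. Their poses are not given: they have to be found in the camera images.
- shaker: (mm) platform shaker fixed to the bench: flat grey housing, white deck, 204 (x) x 264 (y) x 50 high. Origin: centre of its underside; x points away from the robot at yaw 0, y left. On the deck, centred at y = +50, a dark rubber mat 160 x 140, top 56 above the bench, in an aluminium frame 3 higher. The speed lever stands at x = -25, y = -90 between cheeks that reach 24 above the deck.
- lever (a joint): angle of the shaker's speed lever, rad: 0 = upright = idle (the long tick), positive = leaning along the shaker's +x (away from the robot) = running, up to 0.8; negative towards the robot, to -0.8. Starts between 0.4 and 0.75. It stays where it is left; 1 to 2 N at the grip move it. It turns about the shaker's y axis through the point (-25, -90, 62) (mm) of the shaker's frame.
- lever_grip (a point): middle of the lever's black grip, 85 from the lever's pivot. The grip is a round bar along the lever, 18 diameter and 40 long (20 to either side of this point); below it a steel stem of 8 diameter. Its axes: z along the lever, y along the pivot (shaker's y).
- carrier: loose white vial carrier standing on the mat, 0.13 to 0.23 kg without vials: open box 100 (x) x 66 (y) x 26 high with 4 walls and floor, divided into 3 x 2 cells of about 28 x 27; a bridge handle spans it lengthwise: two flat aluminium uprights (16 wide) at x = -51.5 and +51.5, joined by a grey bar. Origin: centre of its underside (bench height + 56 while it stands on the mat); x along the bar, z up.
- carrier_handle (a point): centre of the carrier's grey handle bar, 104 above the carrier's underside. The bar is 108 long (x), 14 wide (y), 16 high; below it is free space of about 40 down to the caps of the vials.
- vial_0: loose amber-brown screw vial with black cap, 25 diameter x 50 tall, 20 g, standing in the carrier's -x +y corner cell. Origin: centre of its underside, 4 above the carrier's underside.
- vial_1: loose amber-brown screw vial with black cap, 25 diameter x 50 tall, 20 g, standing in the carrier's -x -y corner cell. Origin: centre of its underside, 4 above the carrier's underside.
- vial_2: loose amber-brown screw vial with black cap, 25 diameter x 50 tall, 20 g, standing in the carrier's +x +y corner cell. Origin: centre of its underside, 4 above the carrier's underside.
- vial_3: loose amber-brown screw vial with black cap, 25 diameter x 50 tall, 20 g, standing in the carrier's +x -y corner cell. Origin: centre of its underside, 4 above the carrier's underside.
- spare_vial: bystander: amber-brown screw vial with black cap, 25 diameter x 50 tall, standing on the bench on the robot side of the shaker, NOT in the carrier. Origin: centre of its underside.
- petri: bystander: clear petri dish, 92 diameter x 15, flat on the bench in front of the shaker. Origin: centre of its underside.
- bottle: bystander: clear 100 ml bottle with blue cap, 56 diameter x 106 tall, standing to the left of the shaker. Origin: centre of its underside.
- cuvettes: bystander: flat box with green lid, 61 x 105 x 26, right of the bench reader. Origin: centre of its underside.
Things that resemble listed ones, but are neither listed nor needed, are in the scene too. Of the things that look like the carrier, the larger one is meant.

How it is judged:
On the way, in this order (a step that is already met when the one before it is completed fails the run):
1. the lever rests at idle (upright within 0.13 rad) while the carrier still stands on the mat (value of joint lever between -0.13 and 0.13 rad and velocity of joint lever between -0.1 and 0.1 rad/s and z of carrier in the frame of shaker below 0.075 m and contact force between the fingers and shaker below 0.05 N), for 0.2 s.
2. the carrier is lifted clear of the shaker (z of carrier in the frame of shaker above 0.08 m and contact force between carrier and shaker below 0.05 N), for 0.1 s.
At the end, for the whole second after the job is handed in: the robot holds the carrier in its fingers, underside 60 to 150 mm above the mat, touching nothing of the shaker, level within 0.10 rad (about 6 degrees) and still (below 20 mm/s and 0.12 rad/s), all four vials in the carrier's cells, the lever upright within 0.13 rad and at rest (value of joint lever between -0.13 and 0.13 rad and velocity of joint lever between -0.1 and 0.1 rad/s and z of carrier in the frame of shaker between 0.116 and 0.206 m and contact force between carrier and shaker below 0.05 N and contact force between the fingers and carrier above 1 N and angle between carrier's own z axis and vertical below 0.1 rad and linear speed of carrier below 0.02 m/s and angular speed of carrier below 0.12 rad/s and x of vial_0 in the frame of carrier between -0.046 and 0.046 m and y of vial_0 in the frame of carrier between -0.031 and 0.031 m and z of vial_0 in the frame of carrier between -0.002 and 0.018 m and x of vial_1 in the frame of carrier between -0.046 and 0.046 m and y of vial_1 in the frame of carrier between -0.031 and 0.031 m and z of vial_1 in the frame of carrier between -0.002 and 0.018 m and x of vial_2 in the frame of carrier between -0.046 and 0.046 m and y of vial_2 in the frame of carrier between -0.031 and 0.031 m and z of vial_2 in the frame of carrier between -0.002 and 0.018 m and x of vial_3 in the frame of carrier between -0.046 and 0.046 m and y of vial_3 in the frame of carrier between -0.031 and 0.031 m and z of vial_3 in the frame of carrier between -0.002 and 0.018 m); the arm keeps its last pose, push and grip.
It fails at once if the carrier is tipped by more than 0.35 rad (angle between carrier's own z axis and vertical above 0.35 rad).
It fails at once if a bystander is moved by more than 30 mm or knocked over (distance of any of spare_vial, petri, bottle, cuvettes from where it was at the start of the episode above 0.03 m or angle between any of spare_vial, petri, bottle, cuvettes's own z axis and vertical above 0.5 rad).
It also fails if it takes over 42 s, if anything falls off the work surface, if the arm or the gripper's body presses on something with over 40 N, if the wrist force passes 120 N, or if a joint passes its speed limit or range.

ROBOT

A 6-joint arm with a two-finger parallel gripper is mounted at the origin on a cart in front of the work surface, level with it; the furniture and walls round the work are solid. World frame = base frame: x ahead of the robot, y to its left, z up, the work surface at z = 0. Lengths are in m, angles in rad, forces in N, time in s.
With the tool pointing down it reaches from about 0.425 to 1.125 m from the base axis. Payload 14.9 kg.
Tool frame: the origin (TCP) lies midway between the tips of the shut fingers; the grasp point (between the pads) lies 19 mm behind it; z points along the fingers, y is the direction in which the jaws open and shut (so a half turn about z gives the same grasp; the last joint's range is limited). The gripper opens to 91 mm and grips with 3 to 60 N. Pads are 32 mm wide; open, the fingers measure 118 mm over their backs; the gripper's body (76 mm by 178 mm) begins 60 mm behind the grasp point.
Start: joints at [-1.375, 0.379, 1.734, -0, 1.028, -0.033], TCP at [0.159, -0.682, 0.214] pointing down, gripper open.
Joint ranges: [-2.77, 2.77], [-0.74, 2.19], [0, 2.66], [-1.06, 4.2], [0.31, 2.87], [-3.08, 3.08]. Speed limits (rad/s): [1.89, 1.89, 2.39, 3.14, 3.14, 3.14].

INTERFACE

Orientations are given as a rotation vector (axis times angle).
In Python, from plant import readout, vision, order gives the robot as it stands.
- The arm moves only by the tool step_arm, never from a script. Its argument "moves" is a list that holds one entry, the list of rows, each a list of 6 numbers: the shift along the tool's x, y, z in mm, then the turn, a rotation vector about the tool's x, y, z in degrees. A call has 1 to 12 rows; each row is the pose to reach, as a shift and turn from the pose commanded when the call began, along the tool's axes at that moment; what a row does not reach only later rows make up. A row lasts 1/12 s, in which the tool goes at most 41.7 mm and 7.16 degrees, less where a joint would pass 70% of its speed; a pose out of reach is approached as far as the arm can. A call with a gripper value outside its range is refused whole. "grip" is the closure, from 0 (fully open) to 1 (shut), set as the call begins (left out, the last holds). The fingers move at their own pace and stop on an object; "force" is the grip in N (left out, the last holds). Time passes only in rows, so rows that repeat a pose let the fingers close. It gives the time, the measured TCP pose, the force and the opening at its end, in the units of the state.
- readout.observe(): the state, without advancing time (a new reading comes with each control period).
- vision.grab_frame(name): name is "scene" or "top" or "wrist"; returns the picture (480x640x3 uint8, red, green, blue); there is no depth.
- vision.get_calibration(name): a dict with "camera_matrix" (3x3 intrinsics, pixels), "R" (3x3) and "t" (3): a world point X has camera coordinates R X + t. Camera axes: x right, y down, z forward; pixel columns grow to the right and rows downward; lengths in m; the calibration is good to about 2 mm. A picture is of the moment at which its call begins: read the wrist's pose just before it. get_calibration takes no time and is no camera call; for the wrist camera it gives the pose at the moment of the call.
- order.finish_job(): hands the job in, once; it reports no verdict.
The state is a dict: "time_s": time; "q": joint angles; "qvel": joint speeds; "effort": joint torques, N m; "ee_pos": TCP position; "tool_rot": TCP orientation; "contact_force": force on the tool from outside, world axes, zero at the start; "wrist_torque": the same for the moment, N m; "width": finger opening in m.
Only numpy, scipy, OpenCV 4.12 (cv2) and the standard library are available. Lean on these libraries where they do the work, as an engineer would, in place of code of your own. Each camera call takes 0.05 s, during which the arm holds its last target.

## Working session

There is one attempt and no reset: what is moved stays moved. The work goes in short steps, Python scripts to look and compute and a tool call to move; the robot and the scene stay as the last step left them, time stands still between calls to the robot, and variables do not carry over. Pictures are saved under pics/ and viewed, and the job is handed in when it is done.

Besides the shell and the picture viewer there is one more tool, called after "Call:" by a JSON object that holds its "method" and its "body", one argument or row to a line. step_arm: Moves the arm, as the interface text tells. Its arguments: {"type":"object","properties":{"moves":{"type":"array","items":{"type":"array","items":{"type":"array","items":{"type":"number"}}}},"grip":{"type":"number"},"force":{"type":"number"}},"required":["moves"]}

```bash
ls; mkdir -p pics; python3 - <<'E'
from plant import readout, vision, order
import cv2,numpy as np
s=readout.observe();print(s)
for n in ["scene","top","wrist"]:
    im=vision.grab_frame(n);cv2.imwrite(f"pics/{n}0.png",im[:,:,::-1])
    c=vision.get_calibration(n);print(n,c)
E
```

```text
pics
{'time_s': 0.0, 'q': array([-1.37529214e+00,  3.79386741e-01,  1.73475064e+00, -3.36791640e-07,
        1.02854364e+00, -3.32736774e-02]), 'qvel': array([ 0.00098595, -0.00034011, -0.00074139,  0.00012013,  0.00073796,
        0.00016875]), 'effort': array([ 3.47698391e-03, -7.63721323e+01, -4.34366477e+01,  6.50690775e-02,
        4.24727623e-02, -5.77500782e-05]), 'ee_pos': array([ 0.15868792, -0.68137647,  0.21331845]), 'tool_rot': array([-3.11998375e+00, -3.58456699e-01,  1.38925989e-04]), 'contact_force': array([ 0.0133171 ,  0.09147519, -0.16747363]), 'wrist_torque': array([-0.03252294, -0.03284405,  0.03511463]), 'width': 0.09126851498672503}
scene {'camera_matrix': array([[499.32545454,   0.        , 320.40491033],
       [  0.        , 499.32545454, 240.91302485],
       [  0.        ,   0.        ,   1.        ]]), 'R': array([[-0.7766562 , -0.6297785 , -0.01357126],
       [-0.40339477,  0.51379122, -0.75715998],
       [ 0.48381587, -0.58257842, -0.6530885 ]]), 't': array([0.39082446, 0.22881399, 1.17528078])}
top {'camera_matrix': array([[552.94583061,   0.        , 320.40489476],
       [  0.        , 552.94583061, 250.22464737],
       [  0.        ,   0.        ,   1.        ]]), 'R': array([[-0.0232886 , -0.99957092, -0.01776565],
       [-0.99134221,  0.02538654, -0.12882604],
       [ 0.12922177,  0.01461166, -0.99150806]]), 't': array([0.09625323, 0.46946028, 1.3595923 ])}
wrist {'camera_matrix': array([[350.93000689,   0.        , 325.23102085],
       [  0.        , 350.93000689, 234.4566868 ],
       [  0.        ,   0.        ,   1.        ]]), 'R': array([[ 0.22733302, -0.97381604, -0.00142435],
       [-0.92952293, -0.21742863,  0.29784546],
       [-0.29035638, -0.06638614, -0.95461304]]), 't': array([-0.70040533, -0.03336253,  0.39321984])}
```

View pics/scene0.png

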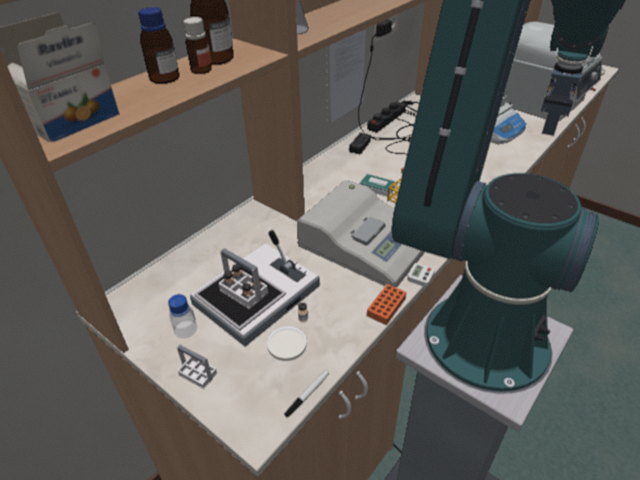

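View pics/top0.png

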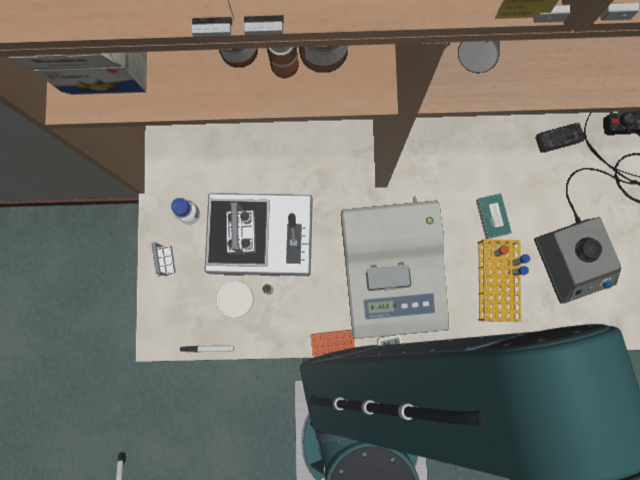

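```bash
python3 - <<'E'
import cv2
a=cv2.imread("pics/top0.png")[180:290,150:330];cv2.imwrite("pics/top0c.png",cv2.resize(a,None,fx=4.4,fy=4.4,interpolation=cv2.INTER_CUBIC))
a=cv2.imread("pics/scene0.png")[220:350,180:330];cv2.imwrite("pics/scene0c.png",cv2.resize(a,None,fx=4.5,fy=4.5,interpolation=cv2.INTER_CUBIC))
E
```

```text
(no output)
```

View pics/top0c.png

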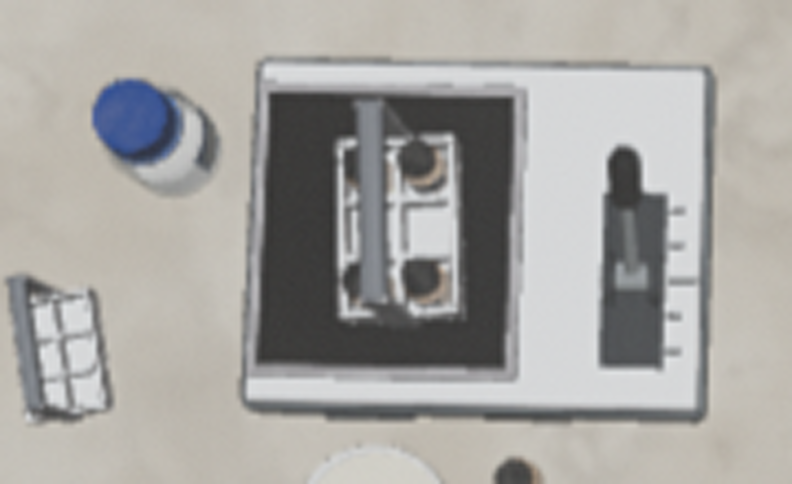

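View pics/scene0c.png

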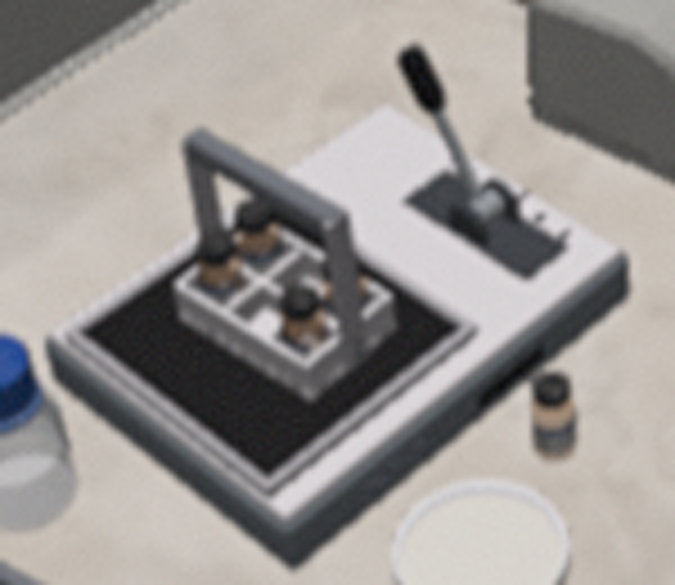

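```bash
cat > h.py <<'E'
from plant import readout, vision
import numpy as np, cv2
from scipy.optimize import least_squares
from scipy.spatial.transform import Rotation as Ro
C={n:vision.get_calibration(n) for n in("top","scene")}
def proj(c,P):
    P=np.atleast_2d(P);q=P@c["R"].T+c["t"];q=q@c["camera_matrix"].T;return q[:,:2]/q[:,2:]
def T(p,P):
    c,s=np.cos(p[2]),np.sin(p[2]);P=np.atleast_2d(P)
    return np.c_[p[0]+c*P[:,0]-s*P[:,1],p[1]+s*P[:,0]+c*P[:,1],P[:,2]]
E
python3 - <<'E'
from h import *
tc=lambda L:np.array(L)/4.4+[150,180]
sc=lambda L:np.array(L)/4.5+[180,220]
D=np.array([[.102,.132,.05],[.102,-.132,.05],[-.102,-.132,.05],[-.102,.132,.05]])
t=tc([[262,62],[712,68],[700,412],[243,405]]); s=sc([[50,342],[388,108],[628,256],[293,520]])
f=lambda p:np.r_[(proj(C["top"],T(p,D))-t).ravel(),(proj(C["scene"],T(p,D))-s).ravel()]
r=least_squares(f,[.7,.2,0]);S=r.x;print("shaker",S,np.round(r.fun,1))
# carrier: handle bar top edges centre ends (z=56+112 mm) plus box bottom corners
H=np.array([[.054,0,.168],[-.054,0,.168]])
th=tc([[369,101],[373,303]]); 
B=np.array([[.05,.033,.082],[.05,-.033,.082],[-.05,-.033,.082],[-.05,.033,.082]])
tb=tc([[337,138],[455,135],[460,313],[338,316]]);
sb=sc([[176,287],[398,298],[312,368]])
sH=sc([[197,134],[343,212]])
def g(p):
    return np.r_[(proj(C["top"],T(p,H))-th).ravel(),(proj(C["top"],T(p,B))-tb).ravel(),(proj(C["scene"],T(p,H))-sH).ravel(),(proj(C["scene"],T(p,B[[0,2,3]]))-sb).ravel()]
r=least_squares(g,[.7,.2,0]);K=r.x;print("carrier",K,np.round(r.fun,1))
# lever
gt=tc([625,175]);gs=sc([422,78])
def L(a,y=0,l=.085):return T(S,[-.025+l*np.sin(a),-.09,.062+l*np.cos(a)])
r=least_squares(lambda a:np.r_[proj(C["top"],L(a[0]))[0]-gt,proj(C["scene"],L(a[0]))[0]-gs],[.5])
print("lever",r.x,r.fun,L(r.x[0]),L(0))
print("spare,petri,bottle approx")
for px,z,n in(((516,472),.05,'spare'),):
    pass
np.save("S.npy",S);np.save("K.npy",K)
E
```

```text
shaker [ 0.51371605  0.23954534 -0.04180999] [-2.5 -0.7 -0.2 -0.6  0.8  2.2 -1.9  1.9 -2.1 -2.7  0.2 -3.8  2.5 -2.8
 -0.4  1. ]
carrier [0.51475421 0.27923219 0.01596196] [-0.5 -0.1 -0.5  0.5 -0.5  1.1 -0.5  0.7 -0.6  0.7 -0.   1.1 -0.7 -2.
  0.1 -0.1  0.1 -1.7 -0.4 -1.7 -0.5 -1.1]
lever [0.58953143] [-0.21444097  0.04281016 -0.1338147  -0.34948447] [[0.53219238 0.14869367 0.13265211]] [[0.48497609 0.15066893 0.147     ]]
spare,petri,bottle approx
```

```bash
cat > ov.py <<'E'
from h import *
def ov(S,K,a,tag,src="0"):
    for n,box,f in(("top",(150,180,330,290),4.4),("scene",(180,220,330,350),4.5)):
        im=cv2.imread(f"pics/{n}{src}.png");x0,y0,x1,y1=box
        im=cv2.resize(im[y0:y1,x0:x1],None,fx=f,fy=f,interpolation=cv2.INTER_CUBIC)
        def pl(p,P,col,cl=True):
            q=((proj(C[n],T(p,np.array(P)))-[x0-.0,y0])*f).round().astype(int)
            cv2.polylines(im,[q.reshape(-1,1,2)],cl,col,1)
        r=lambda x,y,z,cx=0,cy=0:[[cx+x,cy+y,z],[cx+x,cy-y,z],[cx-x,cy-y,z],[cx-x,cy+y,z]]
        pl(S,r(.102,.132,.05),(0,0,255));pl(S,r(.102,.132,0),(255,0,255));pl(S,r(.08,.07,.056,0,.05),(0,255,255))
        pl(K,r(.05,.033,.082),(0,255,0));pl(K,r(.05,.033,.056),(0,200,0));pl(K,r(.054,.007,.168),(255,128,0))
        pl(S,[[-.025,-.09,.062],[-.025+.105*np.sin(a),-.09,.062+.105*np.cos(a)]],(255,0,0),False)
        cv2.imwrite(f"pics/ov_{n}_{tag}.png",im)
E
python3 -c "
from ov import *
ov(np.load('S.npy'),np.load('K.npy'),.59,'a')"
```

```text
(no output)
```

View pics/ov_top_a.png

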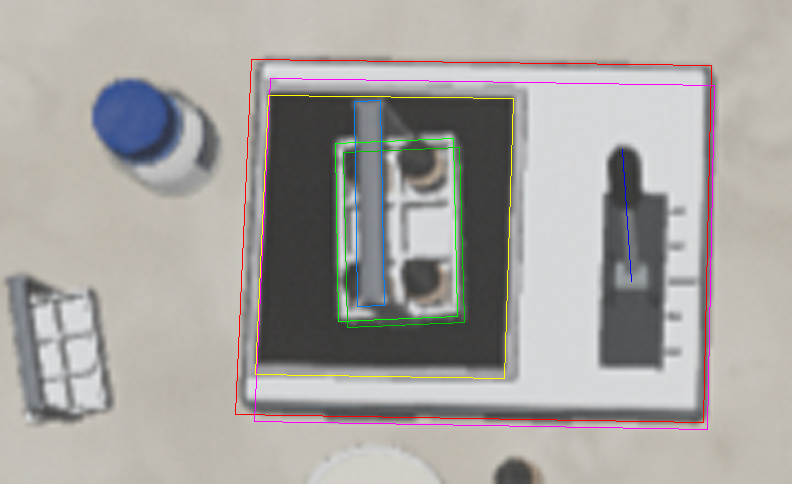

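View pics/ov_scene_a.png

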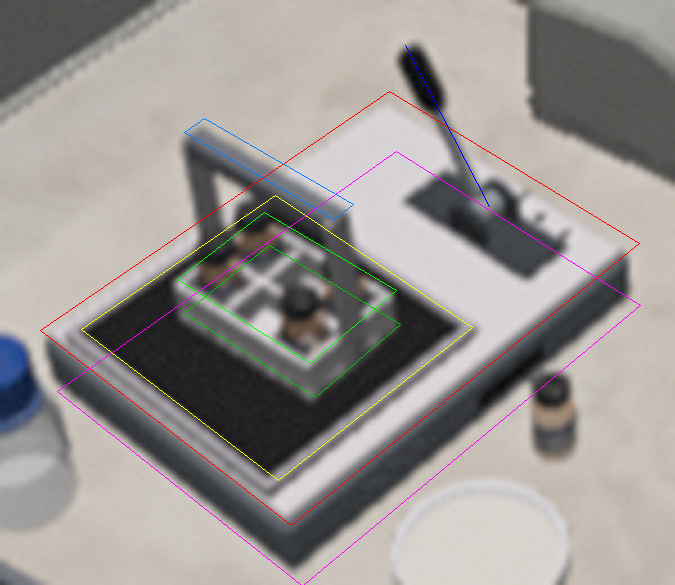

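```bash
cat >> h.py <<'E'
def rel(target,s=None):
    s=s or readout.observe();R=Ro.from_rotvec(s["tool_rot"]).as_matrix()
    return np.round(R.T@(np.array(target)-s["ee_pos"])*1000,1)
E
python3 - <<'E'
from h import *
for w in [(.25,-.6,.33),(.42,-.40,.33),(.46,-.2,.33),(.47,0,.33),(.50,.149,.30)]: print(w,rel(w))
def back(c,px,z):
    d=c["R"].T@np.linalg.inv(c["camera_matrix"])@np.array([*px,1]);o=-c["R"].T@c["t"];return o+d*(z-o[2])/d[2]
print("partition base",back(C["top"],(383,187),0),"reader corner",back(C["top"],(342,210),.05),back(C["top"],(358,338),.05))
print("spare",back(C["top"],(267,287),.05),"petri",back(C["top"],(235,300),.015))
E
```

```text
(0.25, -0.6, 0.33) [ 107.4  -58.8 -116.5]
(0.42, -0.4, 0.33) [ 318.3 -215.  -116.4]
(0.46, -0.2, 0.33) [ 402.6 -400.7 -116.2]
(0.47, 0, 0.33) [ 457.7 -593.2 -116.1]
(0.5, 0.149, 0.3) [ 520.7 -731.5  -86. ]
partition base [ 0.63764873 -0.08173417  0.        ] reader corner [0.56934118 0.02806627 0.05      ] [ 0.25203604 -0.00178676  0.05      ]
spare [0.38124309 0.21817068 0.05      ] petri [0.35273042 0.30332477 0.015     ]
```

Call:
{"method": "step_arm", "body": {
  "moves": [
    [[25,-14,-28,0,0,4],[52,-29,-58,0,0,8],[80,-44,-88,0,0,12],[107,-59,-117,0,0,15.5],[138,-82,-117,0,0,15.5],[169,-105,-117,0,0,15.5],[200,-128,-117,0,0,15.5],[231,-151,-117,0,0,15.5],[262,-174,-117,0,0,15.5],[293,-197,-117,0,0,15.5],[318,-215,-117,0,0,15.5],[330,-245,-117,0,0,15.5]]
  ],
  "grip": 0,
  "force": 8
}}

```text
time_s: 1.15
ee_pos: [0.4267, -0.3673, 0.3309]
tool_rot: [3.141, -0.064, 0.001]
contact_force: [1.0, 0.2, -0.1]
width: 0.0916
```

```bash
python3 - <<'E'
from h import *
s=readout.observe();print(s["time_s"],s["ee_pos"],s["q"])
for w in [(.46,-.2,.33),(.47,0,.33),(.50,.149,.30)]: print(w,rel(w,s))
E
```

```text
1.15 [ 0.42668843 -0.36734432  0.33087532] [-7.52271357e-01  3.65001854e-02  1.92615553e+00  1.74860460e-04
  1.17843777e+00  8.59345478e-01]
(0.46, -0.2, 0.33) [  26.4 -168.6    0.9]
(0.47, 0, 0.33) [  28.3 -368.8    0.8]
(0.5, 0.149, 0.3) [  52.1 -518.9   30.8]
```

Call:
{"method": "step_arm", "body": {
  "moves": [
    [[7,-40,0,0,0,0],[14,-80,0,0,0,0],[20,-120,0,0,0,0],[26,-160,0,0,0,0],[27,-200,0,0,0,0],[27,-240,0,0,0,0],[28,-280,0,0,0,0],[28,-320,0,0,0,0],[28,-360,0,0,0,0],[36,-400,0,0,0,0],[44,-440,0,0,0,0],[48,-480,0,0,0,0]]
  ]
}}

```text
time_s: 2.15
ee_pos: [0.4927, 0.1114, 0.3311]
tool_rot: [-3.141, 0.065, -0.001]
contact_force: [1.9, -0.8, -0.1]
width: 0.0913
```

Call:
{"method": "step_arm", "body": {
  "moves": [
    [[4,-38,0,0,0,0],[4,-38,0,0,0,0],[4,-38,0,0,0,0]]
  ]
}}

```text
time_s: 2.4
ee_pos: [0.4979, 0.1486, 0.3306]
tool_rot: [3.141, -0.061, -0.001]
contact_force: [-0.0, -0.7, -0.3]
width: 0.0911
```

```bash
python3 - <<'E'
from h import *
s=readout.observe();print(s["time_s"],s["ee_pos"],s["tool_rot"],s["q"])
c=vision.get_calibration("wrist");im=vision.grab_frame("wrist")[:,:,::-1];cv2.imwrite("pics/w1.png",im)
np.savez("w1.npz",**c)
im=im.copy()
S=np.load("S.npy");K=np.load("K.npy")
def pl(p,P,col,cl=True):
    cv2.polylines(im,[proj(c,T(p,np.array(P))).round().astype(int).reshape(-1,1,2)],cl,col,1)
r=lambda x,y,z,cx=0,cy=0:[[cx+x,cy+y,z],[cx+x,cy-y,z],[cx-x,cy-y,z],[cx-x,cy+y,z]]
pl(S,r(.102,.132,.05),(0,0,255));pl(S,r(.08,.07,.056,0,.05),(0,255,255))
pl(K,r(.05,.033,.082),(0,255,0));pl(K,r(.054,.007,.168),(255,128,0))
a=.59
pl(S,[[-.025,-.09,.062],[-.025+.105*np.sin(a),-.09,.062+.105*np.cos(a)]],(255,0,0),False)
cv2.imwrite("pics/w1o.png",im)
E
```

```text
2.4 [0.49793859 0.14856884 0.33059419] [ 3.14081213e+00 -6.07020535e-02 -1.00554897e-03] [ 2.45114303e-01 -4.16640379e-02  2.00463329e+00 -2.13836506e-05
  1.17929200e+00  1.85456771e+00]
```

View pics/w1o.png

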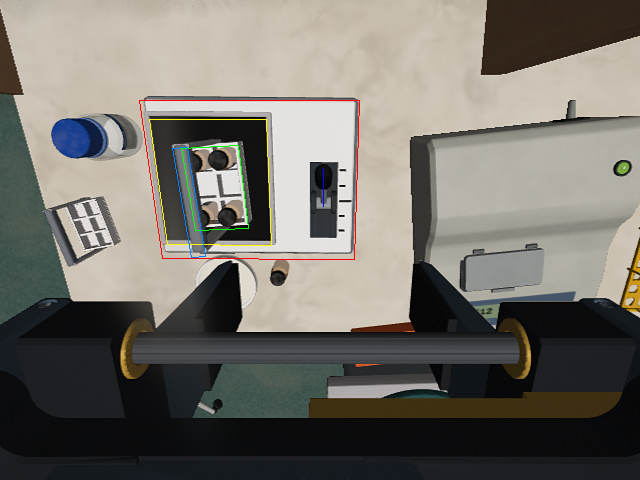

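```bash
python3 - <<'E'
import cv2
a=cv2.imread("pics/w1.png")[90:270,135:370];cv2.imwrite("pics/w1c.png",cv2.resize(a,None,fx=3.3,fy=3.3,interpolation=cv2.INTER_CUBIC))
E
```

```text
(no output)
```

View pics/w1c.png

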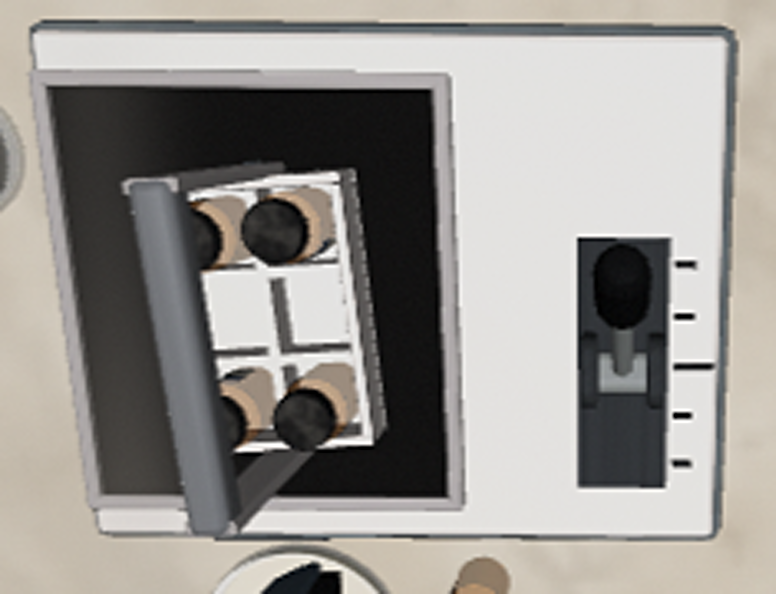

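```bash
python3 - <<'E'
from h import *
W=dict(np.load("w1.npz"))
wc=lambda L:np.array(L)/3.3+[135,90]
tc=lambda L:np.array(L)/4.4+[150,180]
sc=lambda L:np.array(L)/4.5+[180,220]
M=np.array([[.08,.12,.057],[.08,-.02,.057],[-.08,-.02,.057],[-.08,.12,.057],[-.025,-.09,.05]])
mw=wc([[48,87],[433,90],[447,497],[97,493],[623,363]])
mt=tc([[269,95],[515,98],[504,367],[257,362],[633,281]])
ms=sc([[82,330],[278,200],[458,326],[270,472],[487,224]])
fw=lambda p:(proj(W,T(p,M))-mw).ravel()
ft=lambda p:(proj(C["top"],T(p,M))-mt).ravel()
fs=lambda p:(proj(C["scene"],T(p,M))-ms).ravel()
for n,f in(("w",fw),("t",ft),("s",fs),("all",lambda p:np.r_[fw(p),ft(p),fs(p)])):
    r=least_squares(f,[.5,.2,0],loss="soft_l1");print(n,r.x.round(4),np.round(r.fun,1))
S=r.x
H=np.array([[.054,0,.168],[-.054,0,.168],[.05,-.033,.082],[-.05,-.033,.082]])
hw=wc([[153,181],[211,532],[357,172],[373,443]])
ht=tc([[369,101],[373,303],[455,135],[460,313]]);hs=sc([[197,134],[343,212]])
gw=lambda p:(proj(W,T(p,H))-hw).ravel()
gt=lambda p:(proj(C["top"],T(p,H))-ht).ravel()
gs=lambda p:(proj(C["scene"],T(p,H[:2]))-hs).ravel()
for n,f in(("w",gw),("t",gt),("s",gs),("all",lambda p:np.r_[gw(p),gt(p),gs(p)])):
    r=least_squares(f,[.5,.28,0],loss="soft_l1");print(n,r.x.round(4),np.round(r.fun,1))
K=r.x
lw,lt,ls=wc([[622,287]]),tc([[625,175]]),sc([[422,78]])
L=lambda a,l=.085:T(S,[-.025+l*np.sin(a),-.09,.062+l*np.cos(a)])
for n,c,m in(("w",W,lw),("t",C["top"],lt),("s",C["scene"],ls)):
    r=least_squares(lambda a:(proj(c,L(a[0]))-m).ravel(),[.5]);print("lever",n,r.x,r.fun,L(r.x[0]))
np.save("S.npy",S);np.save("K.npy",K);print(L(0),L(.6))
E
```

```text
w [ 0.5183  0.2392 -0.0516] [-0.4 -2.7 -0.1 -1.9  0.1  1.2  1.1  1.1 -0.3  0.9]
t [ 0.5163  0.2388 -0.0465] [ 0.1 -1.4 -0.  -1.1  0.1  1.4 -0.3  1.4  0.  -0.1]
s [ 0.5146  0.241  -0.0575] [-1.  -0.9 -1.  -1.4  2.2  0.5  0.1  1.6  0.3 -0.2]
all [ 0.5171  0.2393 -0.052 ] [-0.2 -1.6 -0.1 -0.8  0.   2.1  1.2  1.9 -0.4  1.9  0.1 -2.  -0.1 -1.3
 -0.3  1.2 -0.6  0.8 -0.2 -0.2 -1.1 -1.5 -1.3 -2.1  2.  -0.5  0.3  0.7
 -0.1 -1.1]
w [ 0.5188  0.277  -0.0053] [ 0.8 -2.  -0.3  1.8 -3.1 -0.3  0.5  0.7]
t [0.5157 0.278  0.0209] [-0.1 -0.5  0.2  0.1 -0.1  0.2 -0.   0.2]
s [0.5118 0.2811 0.0248] [-0.6 -1.   0.6  0.8]
all [0.5176 0.2775 0.0033] [ 0.1 -0.5 -0.   2.9 -3.8  0.6  0.6  1.5  0.6 -1.3 -0.  -0.7  0.5 -0.3
 -0.2 -0.3 -0.8 -3.1 -0.5 -0.9]
lever w [0.5510978] [0.01286648 0.00018236] [[0.53189031 0.1483906  0.13441577]]
lever t [0.55258779] [-0.13157311 -0.01174012] [[0.53199802 0.148385   0.13434937]]
lever s [0.55368383] [-0.06433553 -0.89292758] [[0.53207718 0.14838088 0.13430043]]
[[0.48744245 0.15070227 0.147     ]] [[0.53537228 0.14820951 0.13215353]]
```

```bash
python3 - <<'E'
from h import *
print(rel((.532,.1484,.115)),rel((.4875,.1507,.128)))
E
```

```text
[ 34.2  -2.5 215.6] [-10.3  -3.  202.6]
```

Call:
{"method": "step_arm", "body": {
  "moves": [
    [[17,-1,20,0,0,0],[34,-2,50,0,0,0],[34,-2.5,90,0,0,0],[34,-2.5,125,0,0,0],[34,-2.5,150,0,0,0],[34,-2.5,170,0,0,0],[34,-2.5,190,0,0,0],[34,-2.5,205,0,0,0],[34,-2.5,216,0,0,0],[34,-2.5,216,0,0,0]]
  ]
}}

```text
time_s: 3.28
ee_pos: [0.5311, 0.1467, 0.1131]
tool_rot: [3.14, -0.068, -0.005]
contact_force: [-0.2, -0.2, -0.8]
width: 0.0913
```

```bash
python3 - <<'E'
from h import *
s=readout.observe();print(s["time_s"],s["ee_pos"],s["tool_rot"],s["contact_force"])
for n in("wrist","scene"):
  im=vision.grab_frame(n)[:,:,::-1];cv2.imwrite(f"pics/{n}2.png",im)
a=cv2.imread("pics/scene2.png")[180:350,180:400];b=cv2.imread("pics/wrist2.png")
cv2.imwrite("pics/s2.png",np.vstack([cv2.resize(b[100:380,100:540],(440,280)),cv2.resize(a,(440,340),interpolation=cv2.INTER_CUBIC)])[:600])
E
```

```text
3.2833 [0.53109316 0.14674993 0.1130855 ] [ 3.14005429 -0.06781597 -0.00452319] [-0.24549278 -0.21067616 -0.77749019]
```

View pics/s2.png

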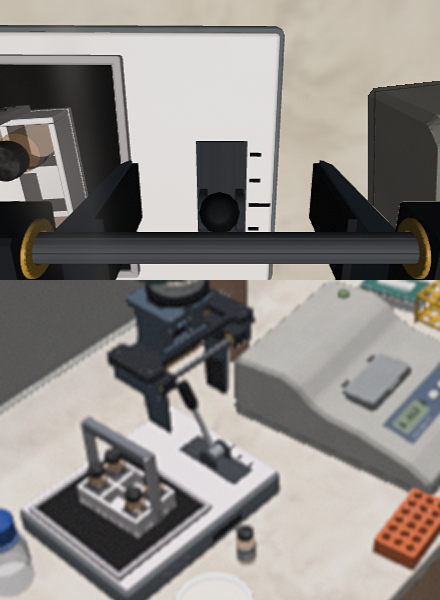

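Call:
{"method": "step_arm", "body": {
  "moves": [
    [[0,0,0,0,0,0],[0,0,0,0,0,0],[0,0,0,0,0,0],[0,0,0,0,0,0],[0,0,0,0,0,0],[0,0,0,0,0,0],[0,0,0,0,0,0],[0,0,0,0,0,0]]
  ],
  "grip": 1,
  "force": 10
}}

```text
time_s: 4.05
ee_pos: [0.5322, 0.1482, 0.1149]
tool_rot: [3.141, -0.065, -0.0]
contact_force: [-0.2, 0.3, 0.3]
width: 0.0408
```

Call:
{"method": "step_arm", "body": {
  "moves": [
    [[0,0,0,0,0,0],[0,0,0,0,0,0],[0,0,0,0,0,0],[0,0,0,0,0,0],[0,0,0,0,0,0],[0,0,0,0,0,0]]
  ]
}}

```text
time_s: 4.55
ee_pos: [0.5323, 0.1491, 0.115]
tool_rot: [-3.139, 0.066, -0.0]
contact_force: [0.0, 11.1, -2.0]
width: 0.0179
```

Call:
{"method": "step_arm", "body": {
  "moves": [
    [[-4,-0.5,-2.5,0,0,0],[-8.4,-1,-4.5,0,0,0],[-12.7,-1,-6.3,0,0,0],[-17,-1,-8,0,0,0],[-21.5,-1,-9.4,0,0,0],[-26,-1,-10.6,0,0,0],[-31,-1,-11.5,0,0,0],[-35.2,-1,-12.1,0,0,0],[-40,-1,-12.4,0,0,0],[-44.6,-1,-12.6,0,0,0],[-44.6,-1,-12.6,0,0,0],[-44.6,-1,-12.6,0,0,0]]
  ]
}}

```text
time_s: 5.55
ee_pos: [0.4875, 0.1514, 0.1279]
tool_rot: [-3.14, 0.066, -0.001]
contact_force: [0.3, 6.8, 1.2]
width: 0.0178
```

```bash
python3 - <<'E'
from h import *
s=readout.observe();print(s["time_s"],s["ee_pos"],s["tool_rot"],s["contact_force"],s["width"])
for n in("wrist","scene"):
  im=vision.grab_frame(n)[:,:,::-1];cv2.imwrite(f"pics/{n}3.png",im)
a=cv2.imread("pics/scene3.png")[180:350,180:400];b=cv2.imread("pics/wrist3.png")
cv2.imwrite("pics/s3.png",np.vstack([cv2.resize(b[100:380,100:540],(440,280)),cv2.resize(a,(440,340),interpolation=cv2.INTER_CUBIC)])[:600])
E
```

```text
5.55 [0.48752067 0.15139449 0.12791809] [-3.14015272e+00  6.57233534e-02 -7.31684340e-04] [0.3195697  6.80613947 1.20197457] 0.01776781657720643
```

View pics/s3.png

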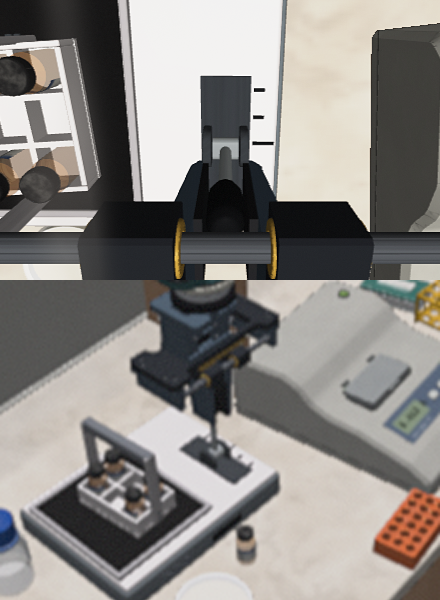

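Call:
{"method": "step_arm", "body": {
  "moves": [
    [[0,-1,0,0,0,0],[0,-1,0,0,0,0]]
  ]
}}

```text
time_s: 5.82
ee_pos: [0.4876, 0.1517, 0.1278]
tool_rot: [3.14, -0.065, -0.0]
contact_force: [-0.9, -2.8, 5.3]
width: 0.0176
```

Call:
{"method": "step_arm", "body": {
  "moves": [
    [[0,0,0,0,0,0],[0,0,0,0,0,0],[0,0,0,0,0,0],[0,0,0,0,0,0],[0,0,0,0,0,0],[0,0,0,0,0,0],[0,0,0,0,0,0]]
  ],
  "grip": 0
}}

```text
time_s: 6.4
ee_pos: [0.4877, 0.152, 0.1275]
tool_rot: [3.141, -0.066, -0.0]
contact_force: [-0.8, 0.7, -0.0]
width: 0.0614
```

Call:
{"method": "step_arm", "body": {
  "moves": [
    [[0,0,-10,0,0,0],[0,0,-30,0,0,0],[0,0,-60,0,0,0],[0,0,-95,0,0,0],[0,0,-130,0,0,0],[0,0,-165,0,0,0],[0,0,-195,0,0,0],[0,0,-195,0,0,0]]
  ]
}}

```text
time_s: 7.07
ee_pos: [0.49, 0.1526, 0.3296]
tool_rot: [-3.138, 0.065, -0.013]
contact_force: [0.5, 0.4, 0.2]
width: 0.0913
```

```bash
python3 - <<'E'
from h import *
s=readout.observe();print(s["time_s"],s["ee_pos"],s["tool_rot"],s["contact_force"],s["width"])
c=vision.get_calibration("wrist");np.savez("w4.npz",**c)
for n in("wrist","scene","top"):
  im=vision.grab_frame(n)[:,:,::-1];cv2.imwrite(f"pics/{n}4.png",im)
S=np.load("S.npy")
for n,cc in (("scene",C["scene"]),("wrist",c)):
  im=cv2.imread(f"pics/{n}4.png")
  for a,col in((-.13,(0,255,255)),(0,(0,255,0)),(.13,(0,0,255))):
    P=T(S,[[-.025,-.09,.062],[-.025+.105*np.sin(a),-.09,.062+.105*np.cos(a)]])
    q=proj(cc,P);print(n,a,q.round(1).tolist())
  x,y=q[1].astype(int); x0,y0=x-60,max(y-40,0)
  cv2.imwrite(f"pics/l4_{n}.png",cv2.resize(im[y0:y0+100,x0:x0+120],None,fx=5,fy=5,interpolation=cv2.INTER_CUBIC));print(x0,y0)
E
```

```text
7.0667 [0.4900037  0.15262515 0.32960282] [-3.13843582  0.06539765 -0.01348154] [0.48286464 0.39354928 0.19874601] 0.09125137206134595
scene -0.13 [[287.9, 265.3], [289.5, 236.6]]
scene 0 [[287.9, 265.3], [285.5, 234.0]]
scene 0.13 [[287.9, 265.3], [281.6, 231.9]]
221 191
wrist -0.13 [[326.9, 199.7], [326.9, 233.5]]
wrist 0 [[326.9, 199.7], [327.0, 220.5]]
wrist 0.13 [[326.9, 199.7], [327.2, 206.8]]
267 166
```

View pics/l4_scene.png

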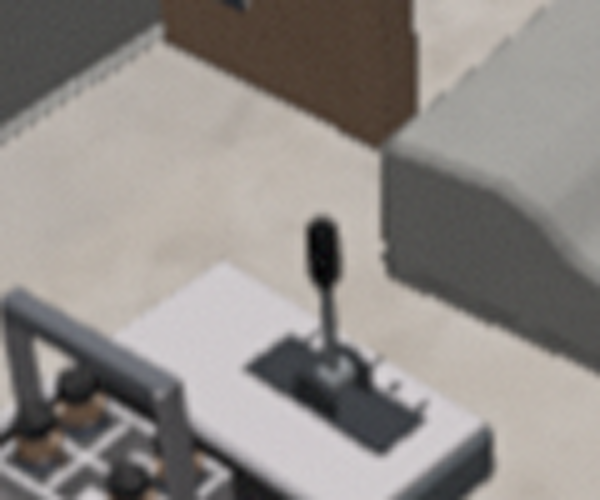

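View pics/l4_wrist.png

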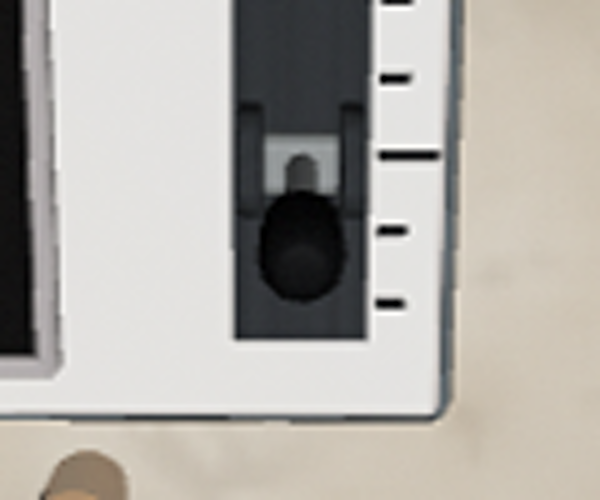

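View pics/wrist4.png

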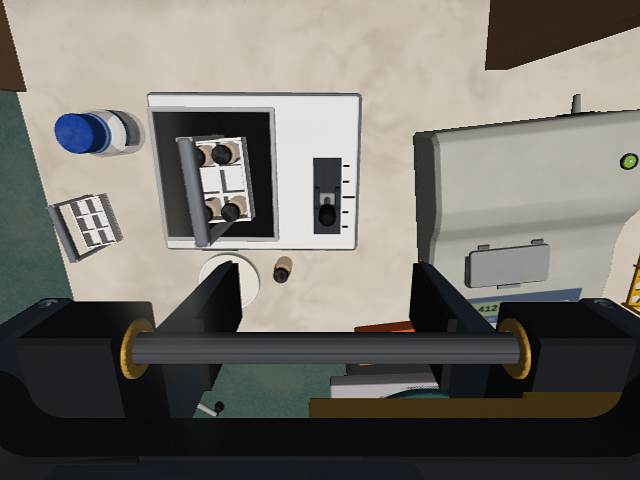

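```bash
python3 - <<'E'
from h import *
print(rel((.517,.278,.27)))
E
```

```text
[  24.3 -127.2   52.6]
```

Call:
{"method": "step_arm", "body": {
  "moves": [
    [[8,-35,0,0,0,-1],[16,-70,5,0,0,-2],[22,-105,15,0,0,-3],[24,-127,30,0,0,-3],[24,-127,50,0,0,-3],[24,-127,50,0,0,-3],[24,-127,50,0,0,-3],[24,-127,50,0,0,-3],[24,-127,50,0,0,-3]]
  ]
}}

```text
time_s: 7.97
ee_pos: [0.5174, 0.2774, 0.2735]
tool_rot: [-3.141, -0.016, -0.001]
contact_force: [-0.7, -0.0, 0.4]
width: 0.0915
```

```bash
python3 - <<'E'
from h import *
s=readout.observe();print(s["time_s"],s["ee_pos"],s["tool_rot"],s["qvel"].round(3))
c=vision.get_calibration("wrist");np.savez("w5.npz",**c)
im=vision.grab_frame("wrist")[:,:,::-1].copy();cv2.imwrite("pics/w5.png",im)
im=vision.grab_frame("top")[:,:,::-1].copy();cv2.imwrite("pics/top5.png",im)
E
```

```text
7.9667 [0.51735586 0.27744003 0.27350116] [-3.14119664e+00 -1.55223951e-02 -1.36183652e-03] [-0.001 -0.004 -0.001 -0.    -0.004  0.001]
```

View pics/w5.png

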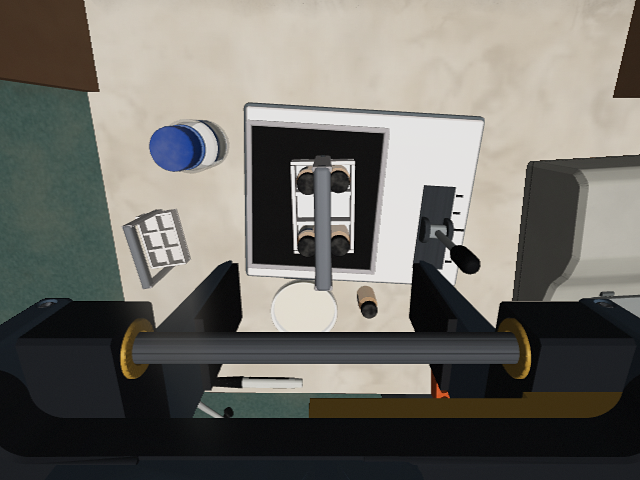

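```bash
python3 - <<'E'
import cv2
a=cv2.imread("pics/w5.png")[140:300,270:390];cv2.imwrite("pics/w5c.png",cv2.resize(a,None,fx=3.7,fy=3.7,interpolation=cv2.INTER_CUBIC))
E
```

```text
(no output)
```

View pics/w5c.png

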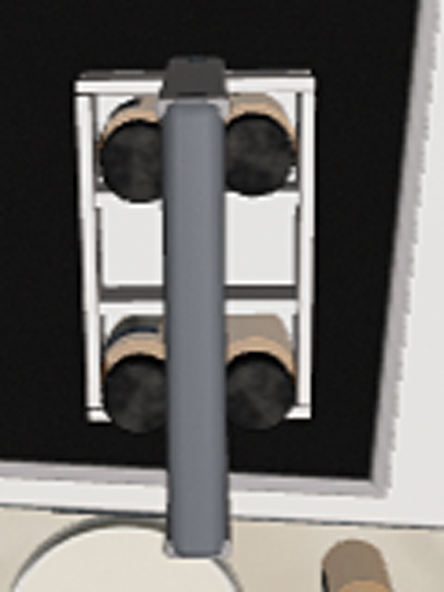

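```bash
python3 - <<'E'
from h import *
W=dict(np.load("w5.npz"))
wc=lambda L:np.array(L)/3.7+[270,140]
H=np.array([[.054,0,.168],[-.054,0,.168],[.05,.033,.082],[.05,-.033,.082],[-.05,.033,.082],[-.05,-.033,.082]])
hw=wc([[193,103],[197,550],[78,78],[314,78],[92,413],[310,413]])
for idx in([0,1,2,3,4,5],[0,1],[2,3,4,5]):
  r=least_squares(lambda p:(proj(W,T(p,H[idx]))-hw[idx]).ravel(),[.5,.28,0]);print(r.x.round(4),r.fun.round(1))
  print(rel((r.x[0],r.x[1],.141)))
E
```

```text
[0.5192 0.2786 0.0186] [ 0.1 -2.3  0.3  2.8 -0.5 -0.6  0.7 -1.1 -0.9  1.4  0.2  0.9]
[  1.6  -1.  132.6]
[0.5191 0.2788 0.0167] [-0.  -2.3  0.   2.8]
[  1.5  -1.2 132.6]
[0.5192 0.2785 0.0197] [-0.5 -0.6  0.8 -1.2 -0.7  1.4  0.4  0.9]
[  1.6  -0.9 132.6]
```

Call:
{"method": "step_arm", "body": {
  "moves": [
    [[1,-1,30,0,0,-0.5],[1,-1,65,0,0,-0.5],[1,-1,95,0,0,-0.5],[1,-1,112,0,0,-0.5],[1,-1,124,0,0,-0.5],[1,-1,132,0,0,-0.5],[1,-1,132,0,0,-0.5],[1,-1,132,0,0,-0.5]]
  ]
}}

```text
time_s: 8.73
ee_pos: [0.5186, 0.2791, 0.1414]
tool_rot: [-3.141, -0.03, -0.001]
contact_force: [-0.3, 0.9, 0.6]
width: 0.0909
```

Call:
{"method": "step_arm", "body": {
  "moves": [
    [[0,0,0,0,0,0],[0,0,0,0,0,0],[0,0,0,0,0,0],[0,0,0,0,0,0],[0,0,0,0,0,0],[0,0,0,0,0,0],[0,0,0,0,0,0],[0,0,0,0,0,0],[0,0,0,0,0,0],[0,0,0,0,0,0],[0,0,0,0,0,0],[0,0,0,0,0,0]]
  ],
  "grip": 1,
  "force": 15
}}

```text
time_s: 9.73
ee_pos: [0.5181, 0.2789, 0.1405]
tool_rot: [-3.141, -0.03, -0.0]
contact_force: [0.1, 0.5, 0.4]
width: 0.0142
```

Call:
{"method": "step_arm", "body": {
  "moves": [
    [[0,0,0,0,0,0],[0,0,0,0,0,0],[0,0,0,0,0,0],[0,0,0,0,0,0]]
  ],
  "force": 30
}}

```text
time_s: 10.07
ee_pos: [0.5179, 0.2788, 0.1404]
tool_rot: [3.141, 0.03, -0.0]
contact_force: [0.3, -0.0, -1.8]
width: 0.0138
```

```bash
python3 - <<'E'
from h import *
s=readout.observe();print(s["time_s"],s["ee_pos"],s["contact_force"],s["wrist_torque"],s["width"])
for n in("wrist","scene"):
  im=vision.grab_frame(n)[:,:,::-1];cv2.imwrite(f"pics/{n}6.png",im)
a=cv2.imread("pics/scene6.png")[180:350,180:400];b=cv2.imread("pics/wrist6.png")
cv2.imwrite("pics/s6.png",np.vstack([cv2.resize(b[50:330,100:540],(440,280)),cv2.resize(a,(440,340),interpolation=cv2.INTER_CUBIC)])[:600])
E
```

```text
10.0667 [0.51789815 0.27884382 0.14041445] [ 0.31337463 -0.00919906 -1.7926671 ] [0.0036082  0.03448858 0.03399517] 0.013778600091895108
```

View pics/s6.png

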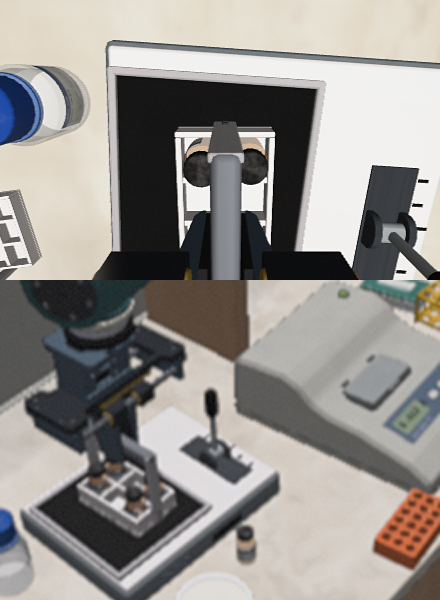

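Call:
{"method": "step_arm", "body": {
  "moves": [
    [[0,0,-1,0,0,0],[0,0,-3,0,0,0],[0,0,-6,0,0,0],[0,0,-10,0,0,0],[0,0,-15,0,0,0],[0,0,-20,0,0,0],[0,0,-25,0,0,0],[0,0,-29,0,0,0],[0,0,-32,0,0,0],[0,0,-34,0,0,0],[0,0,-35,0,0,0],[0,0,-35,0,0,0]]
  ]
}}

```text
time_s: 11.17
ee_pos: [0.518, 0.2789, 0.1757]
tool_rot: [-3.141, -0.03, -0.0]
contact_force: [0.1, 0.4, -2.5]
width: 0.0136
```

```bash
python3 - <<'E'
from h import *
s=readout.observe();print(s["time_s"],s["ee_pos"],s["contact_force"],s["wrist_torque"],s["width"])
for n in("wrist","scene"):
  im=vision.grab_frame(n)[:,:,::-1];cv2.imwrite(f"pics/{n}7.png",im)
a=cv2.imread("pics/scene7.png")[180:350,180:400];b=cv2.imread("pics/wrist7.png")
cv2.imwrite("pics/s7.png",np.vstack([cv2.resize(b[50:330,100:540],(440,280)),cv2.resize(a,(440,340),interpolation=cv2.INTER_CUBIC)])[:600])
E
```

```text
11.1667 [0.51804704 0.27893906 0.1756783 ] [ 0.0840439   0.43246843 -2.52285846] [ 0.0160407   0.01366413 -0.01276549] 0.013649612468427623
```

View pics/s7.png

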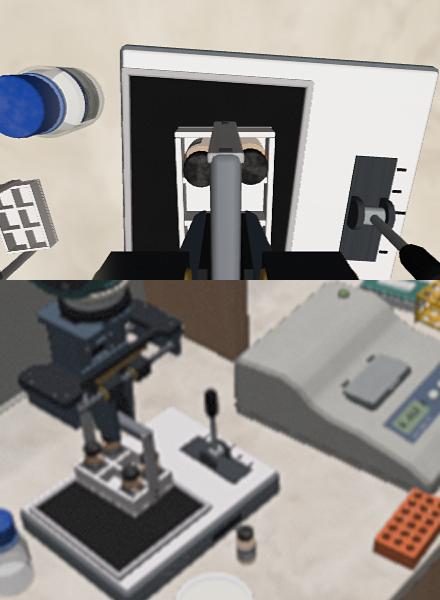

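Carrier is held level (unchanged relative to the wrist), weight −2.5 N consistent. Continue to 100 mm.

Call:
{"method": "step_arm", "body": {
  "moves": [
    [[0,0,-2,0,0,0],[0,0,-6,0,0,0],[0,0,-12,0,0,0],[0,0,-20,0,0,0],[0,0,-28,0,0,0],[0,0,-36,0,0,0],[0,0,-44,0,0,0],[0,0,-52,0,0,0],[0,0,-58,0,0,0],[0,0,-62,0,0,0],[0,0,-64,0,0,0],[0,0,-65,0,0,0]]
  ]
}}

```text
time_s: 12.27
ee_pos: [0.518, 0.2789, 0.2408]
tool_rot: [-3.141, -0.03, -0.0]
contact_force: [-0.1, 0.0, -2.9]
width: 0.0136
```

Call:
{"method": "step_arm", "body": {
  "moves": [
    [[0,0,0,0,0,0],[0,0,0,0,0,0],[0,0,0,0,0,0],[0,0,0,0,0,0],[0,0,0,0,0,0],[0,0,0,0,0,0],[0,0,0,0,0,0],[0,0,0,0,0,0]]
  ]
}}

```text
time_s: 12.93
ee_pos: [0.518, 0.2789, 0.2405]
tool_rot: [3.141, 0.03, -0.0]
contact_force: [0.2, -0.2, -2.2]
width: 0.0138
```

```bash
python3 - <<'E'
from h import *
s=readout.observe();print(s["time_s"],s["ee_pos"],s["contact_force"],s["wrist_torque"],s["width"],s["qvel"].round(4))
for n in("wrist","scene","top"):
  im=vision.grab_frame(n)[:,:,::-1];cv2.imwrite(f"pics/{n}8.png",im)
a=cv2.imread("pics/scene8.png")[150:350,150:370];b=cv2.imread("pics/wrist8.png");t=cv2.imread("pics/top8.png")[170:350,130:350]
cv2.imwrite("pics/s8.png",np.hstack([np.vstack([cv2.resize(b[50:330,100:540],(400,255)),cv2.resize(t,(400,327))]),cv2.resize(a,(400,582),interpolation=cv2.INTER_CUBIC)]))
E
```

```text
12.9333 [0.51802226 0.27891519 0.24052509] [ 0.20203519 -0.1594471  -2.15687608] [ 0.04963139 -0.02182465  0.02954645] 0.013815933398661488 [-0.0017  0.0003  0.0003 -0.0019  0.0015 -0.    ]
```

View pics/s8.png

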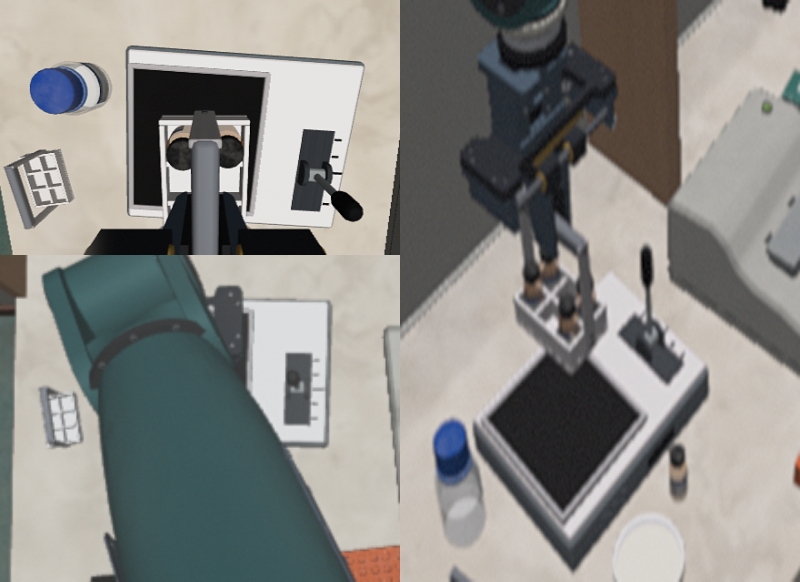

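```bash
python3 -c "
from plant import order;print(order.finish_job())"
```

```text
the job is handed in; nothing more can be done
None
```

I returned the speed lever to idle first, then lifted the carrier by its handle. The job was handed in at about 13 s, with the carrier held about 100 mm above the mat.

- **Lever:** I gripped it, swung it back along its arc from about 0.55 rad and released it. The wrist and scene pictures put it upright to within about 0.04 rad, at the long tick. It still looked upright in the final pictures.
- **Carrier:** The last state read showed a finger opening of 13.8 mm on the 14 mm bar and joint speeds under 0.002 rad/s. The measured load was 2.2 to 2.9 N, which fits the carrier with four vials (2.1 to 3.0 N). It looks level and unchanged relative to the wrist. Three caps are clearly visible in the final scene view; the fourth is partly hidden by the handle, but the load fits all four.
- **Bystanders:** The spare vial, dish and bottle looked undisturbed in the final scene view. I did not check the cuvette box in the pictures.

Two measurements disagreed slightly. The cameras differed by about 2 to 4 mm on the shaker position, and the first carrier yaw estimates ranged from -0.005 to 0.025 rad. I settled the carrier pose with a close wrist-camera view before grasping.

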